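# Clamp the glued cedar shelf foot

## Robot

A 7-joint arm with a two-finger parallel gripper is mounted at the origin on the work surface. World frame = base frame: x ahead of the robot, y to its left, z up, the work surface at z = 0. Lengths are in m, angles in degrees, forces in N, time in s.
With the tool pointing down it reaches from about 0.35 to 0.9 m from the base axis. Payload 8.1 kg.
Tool frame: the origin (TCP) lies midway between the tips of the shut fingers; the grasp point (between the pads) lies 19 mm behind it; z points along the fingers, y is the direction in which the jaws open and shut (so a half turn about z gives the same grasp; the last joint's range is limited). The gripper opens to 85 mm and grips with 20 to 120 N. Pads are 22 mm wide; open, the fingers measure 114 mm over their backs; the gripper's body (76 mm by 85 mm) begins 54 mm behind the grasp point. The pads swing forward as they close: fully open they stand 13 mm farther back than shut.
Start: joints at [-70.852, 24.895, 1.432, 90.138, -0.665, 64.973, -4.303], TCP at [0.264, 0.566, 0.231] pointing down, gripper open.
Joint ranges: [-149.89, 149.89], [-25.12, 119.58], [-72.63, 75.52], [4.76, 147.25], [-75.54, 255.54], [6.69, 114.76], [-157.13, 157.13]. Speed limits (degrees/s): [127.2, 127.2, 172.46, 172.46, 180, 180, 180].

## Interface

Orientations are given as [roll, pitch, yaw] about the fixed x, y, z axes, in that order (R = Rz(yaw) Ry(pitch) Rx(roll)).
In Python, from rig import ctrl gives the robot as it stands. Calls block until the motion is done:
- ctrl.movep(position, orientation): joint-space move of the TCP to a pose.
- ctrl.move_straight(position, rot=None, rate=0.15, contact_N=None): straight line of the TCP; rot=None keeps the orientation; rate is the mean speed in m/s. With contact_N (N) it stops when the force on the tool has changed by that much, and returns True; else False.
- ctrl.goto_joints(angles): joint-space move.
- ctrl.open_gripper() and ctrl.gripper_close(strength=None): open the fingers fully, or close them until they stop; strength is the grip in N (None keeps the last).
- ctrl.sleep(seconds).
- ctrl.inverse_kinematics(position, orientation): joint angles nearest the present ones, or None.
- ctrl.get_obs(): the state.
- ctrl.camera(name): name is "scene" or "top"; returns a dict with "pixels" (400x640x3 uint8, red, green, blue), "z_map" (400x640 float32, m along the optical axis (not along the pixel's ray), 0 where there is no reading), "mtx" (3x3 intrinsics, pixels), "camera_from_world" (4x4, takes a point from world to camera coordinates). Camera axes: x right, y down, z forward; pixel columns grow to the right and rows downward; lengths in m; the calibration is good to about 2 mm. A picture is of the moment at which its call begins.
A pose or a line that the arm cannot do raises ctrl.Unreachable and nothing moves.
- ctrl.finish_job(): hands the job in, once; it reports no verdict.
Trained networks look in the newest picture that a camera, given by its name, has taken for a name from the list of things; names that differ only in an ending like _2 or _b are one class to them, and where a whole thing is asked for, a point or a joint stands for the part that bears it (a point fixed in the world has none). Each returns a list of dicts, best first, with "score" (0 to 1); they miss things now and then, are a little off and sometimes report something else, mostly with a low value. They report only what shows in the picture. A call takes as long as a camera call. They do not tell look-alikes from the thing itself.
- ctrl.boxes_of(camera, name): "box" ([left, top, width, height] in pixels, round what is visible of it).
The state is a dict: "clock": time; "qpos": joint angles; "dq": joint speeds; "joint_efforts": joint torques, N m; "tcp_pos": TCP position; "eef_rot": TCP orientation; "force": force on the tool from outside, world axes, zero at the start; "moment": the same for the moment, N m; "width": opening from 0.0 (shut) to 1.0 (fully open).
Only numpy, scipy, OpenCV 4.12 (cv2) and the standard library are available. Lean on these libraries where they do the work, as an engineer would, in place of code of your own. Each camera call takes 0.05 s, during which the arm holds its last target. There are 200 camera calls.

## Task

Stand the freshly glued cedar shelf foot upright on the bar clamp between its jaw and its fixed stop, square and touching or just short of the stop, turned so that the jaw will press its two glued halves together, and let go of it. Then pump the clamp's trigger, moving the jaw in no other way, until the jaw's sprung pad holds the foot snugly against the stop, plainly pushed in but not much past half its travel, so that nothing is crushed. Leave the other things alone, and finish while still holding the trigger squeezed so that the foot stays gripped.

Things in the scene. Friction and masses are not known exactly. Their poses are not given: they have to be found in the camera images.
- foot: Loose cedar shelf foot, 60 g: upright block 44 (its x) x 36 (its y) x 50 mm high, two cedar halves with a pale glue seam in the plane x = 0, and a dowel stub 18 mm across, 14 mm high on top. Origin: centre of its underside. Starts upright on the work surface left of the clamp, any yaw. Pick it across its 36 mm wide y direction. Either half may face the stop
- clamp: Bar clamp fixed on the work surface; place and yaw vary. x runs from the handle end to the fixed stop, z up; origin under the middle. Base board x -160..152, 70 mm wide, top z = 15 mm. Fixed stop: steel, 44 mm wide, face at x = 118, top z = 71. Housing x -100..-32, 34 wide, top z = 85; low tail sleeve behind it. Rigid black upright handle x -92..-82, 26 wide, top z = 155
- seat (a point): Point on the clamp's base board at clamp (96, 0, 15) mm: where the foot's origin lies when the foot touches the stop, its x along the clamp's x (either way round). Put the foot here or a few mm short of the stop; the jaw pushes it home. Free board on both sides for the fingers. Axes as the clamp's
- jaw_plate: Moving jaw: steel plate 14 x 36 x 48 mm, top at z = 68 mm, on a toothed bar from the housing, facing the stop. Not to be pushed by the robot. Its origin is the clamp's origin shifted by joint jaw_slide along the clamp's x; the plate's front face is at x = -8 mm of this frame
- jaw_slide (a joint): Jaw advance towards the stop, m, 0 to 0.080; starts at 0.010 to 0.032. The free pad's front is at clamp x = 14 mm + this, so it meets a foot that touches the stop at 0.060. 8 or 16 mm per full trigger stroke (8 mm ratchet). 4 N of friction holds the jaw between strokes; nothing else does: let go, a compressed pad pushes the jaw back until 4 N are left
- pad_face: Round black rubber pad, 32 mm across and 6 mm thick, on a sprung pin in front of the jaw plate, centre at z = 45 mm. Its front stands 22 mm ahead of the plate when not compressed. Origin: the jaw_plate's origin, shifted back by joint pad_press
- pad_press (a joint): How far the pad is pushed in, m: 0 free, end of travel 0.014; spring 2.5 N per mm. 2 to 9 mm is a snug grip; beyond 10 mm the foot counts as crushed
- trigger_swing (a joint): Trigger swing, rad: 0 released, 0.28 home (towards the handle, clamp -x). Return spring 3 to 5 N at the finger rest; a free stroke takes 9 to 10 N there. With the pad on the foot its force is about 0.72 x squeeze - 3.5 N: 20 N gives about 11 N (4.4 mm), over 35 N risks crushing. If the trigger goes home and the pad is not yet pushed in, let it swing back (under 0.5 s) and pump again
- trigger_lever: The trigger: upright steel bar 6 mm thick (x), 22 mm wide, 58 mm tall in front of the handle, with a round finger rest (16 mm thick, 24 mm wide) near its top on the side away from the handle. Origin: on its pivot at clamp (-60, 0, 85) mm; z points up along the bar, which is upright when released and leans towards the handle when squeezed
- trigger_face (a point): Foremost point of the trigger's finger rest (the side towards the jaw), 50 mm above the pivot: the place to push. Released it is at clamp (-48, 0, 135) mm, squeezed home about 14 mm nearer the handle
- squeeze_point (a point): Fixed point at clamp (-77, 0, 135) mm, midway between the handle's rear face and the front of the finger rest when squeezed home (about 30 mm apart; 44 mm when released). Only the trigger yields: a gripper centred here and closing along the clamp's x takes the trigger home before its other finger meets the handle. Open 66 mm or more to clear the released trigger. Axes as the clamp's
- cup: Bystander: white ceramic cup with a handle, 80 mm across, 85 mm high, loose. Origin: centre of its underside
- jar: Bystander: clip-lid glass jar, 92 mm across, 124 mm high, loose. Origin: centre of its underside
- soft_lid: Bystander: flat grey silicone lid with a knob, 110 mm across, 24 mm high, loose. Origin: centre of its underside
- straw: Bystander: steel mate straw lying flat, 180 mm long along its x, up to 20 mm wide, 10 mm high. Origin: middle of its length, underside
There are look-alikes about, which are no part of the job. There is more than one size of the foot; the one meant has the size given above.

How it is judged:
By the outcome, as a careful person would: the job done as asked, in the order asked, and still so for the second after the job is handed in, while the arm keeps its last pose, push and grip.
It also fails if it takes over 72 s, if anything falls off the work surface, if the arm or the gripper's body presses on something with over 40 N, if the wrist force passes 120 N, or if a joint passes its speed limit or range.

## Working session

There is one attempt and no reset: what is moved stays moved. The work goes in short steps, each a Python script; the robot and the scene stay as the last script left them, time stands still between calls to the robot, and variables do not carry over. Pictures are saved under pics/ and viewed, about 8 in all and at most 12, crops included, and the job is handed in when it is done.

```bash
mkdir -p pics; ls; cat > h.py <<'E'
import numpy as np, cv2
from rig import ctrl
def shot(cam,name=None):
    c=ctrl.camera(cam)
    if name: cv2.imwrite(f'pics/{name}.png',c['pixels'][:,:,::-1])
    return c
def cloud(c):
    z=c['z_map'].astype(float);K=c['mtx'];v,u=np.mgrid[:z.shape[0],:z.shape[1]]
    P=np.stack([(u-K[0,2])/K[0,0]*z,(v-K[1,2])/K[1,1]*z,z,np.ones_like(z)],-1)
    W=(P@np.linalg.inv(c['camera_from_world']).T)[...,:3]; W[z<=0]=np.nan
    return W
def proj(c,p):
    q=c['camera_from_world']@np.append(p,1);q=c['mtx']@q[:3];return q[:2]/q[2]
E
python3 - <<'E'
from h import *
o=ctrl.get_obs();print(o['clock'],o['eef_rot'],o['tcp_pos'])
ims=[]
for cam in('top','scene'):
    c=shot(cam,cam+'0');np.savez(f'{cam}0.npz',**c);W=cloud(c)
    for n in('foot','clamp','jaw_plate','pad_face','trigger_lever','cup','jar','soft_lid','straw'):
        for d in ctrl.boxes_of(cam,n)[:4]:
            b=np.array(d['box']);u,v=int(b[0]+b[2]/2),int(b[1]+b[3]/2)
            print(cam,n,round(d['score'],2),b.round().astype(int).tolist(),W[min(v,399),min(u,639)].round(3))
E
```

```text
pics
0.0 [-1.79909111e+02  7.58012586e-03  1.54971721e+02] [0.26423198 0.56581933 0.2305466 ]
top foot 0.77 [195, 259, 30, 29] [0.373 0.267 0.083]
top foot 0.65 [201, 222, 24, 20] [0.471 0.271 0.058]
top foot 0.61 [153, 196, 35, 28] [0.523 0.376 0.065]
top clamp 0.88 [301, 158, 122, 41] [ 0.605 -0.088  0.069]
top jaw_plate 0.6 [348, 169, 31, 16] [ 0.608 -0.093  0.065]
top pad_face 0.37 [347, 174, 13, 10] [ 0.606 -0.071  0.045]
top trigger_lever 0.53 [384, 162, 10, 13] [ 0.617 -0.143  0.141]
top trigger_lever 0.3 [447, 197, 47, 48] [ 0.508 -0.379  0.005]
top cup 0.86 [449, 199, 43, 43] [ 0.508 -0.379  0.005]
top cup 0.6 [383, 163, 8, 14] [ 0.621 -0.145  0.092]
top jar 0.33 [449, 197, 43, 46] [ 0.511 -0.38   0.004]
top jar 0.25 [380, 163, 10, 14] [ 0.625 -0.143  0.088]
top soft_lid 0.87 [193, 125, 44, 38] [0.695 0.287 0.025]
top straw 0.82 [281, 253, 75, 12] [0.406 0.014 0.008]
scene foot 0.81 [400, 284, 33, 30] [0.534 0.395 0.064]
scene foot 0.8 [395, 255, 15, 18] [0.486 0.294 0.05 ]
scene foot 0.76 [414, 229, 26, 26] [0.389 0.289 0.067]
scene foot 0.42 [264, 168, 11, 16] [ 0.621 -0.146  0.114]
scene clamp 0.61 [246, 160, 84, 84] [ 0.608 -0.073  0.051]
scene clamp 0.3 [322, 295, 39, 40] [0.7   0.293 0.019]
scene pad_face 0.51 [286, 205, 8, 3] [ 0.618 -0.055  0.054]
scene trigger_lever 0.67 [266, 170, 5, 14] [ 0.622 -0.146  0.106]
scene trigger_lever 0.61 [248, 157, 81, 86] [ 0.601 -0.078  0.044]
scene cup 0.77 [251, 120, 26, 32] [ 0.528 -0.324  0.077]
scene jar 0.61 [205, 129, 29, 46] [ 0.69  -0.321  0.111]
scene soft_lid 0.6 [321, 299, 42, 39] [0.704 0.298 0.005]
scene soft_lid 0.53 [248, 160, 83, 83] [ 0.602 -0.079  0.039]
scene straw 0.68 [342, 178, 35, 40] [0.407 0.023 0.004]
```

```bash
python3 -c "
import cv2
print(cv2.imread('pics/top0.png').shape)"
```

```text
(400, 640, 3)
```

View pics/top0.png

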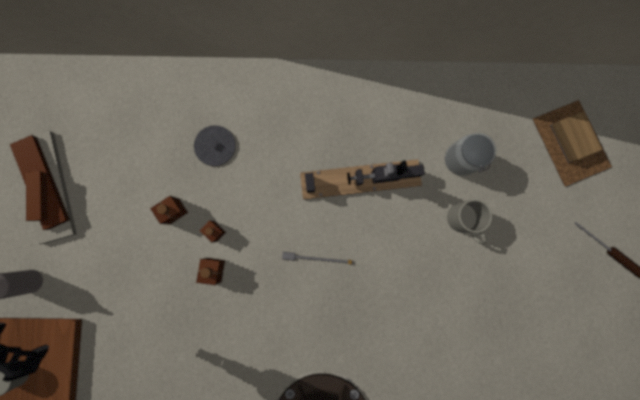

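View pics/scene0.png

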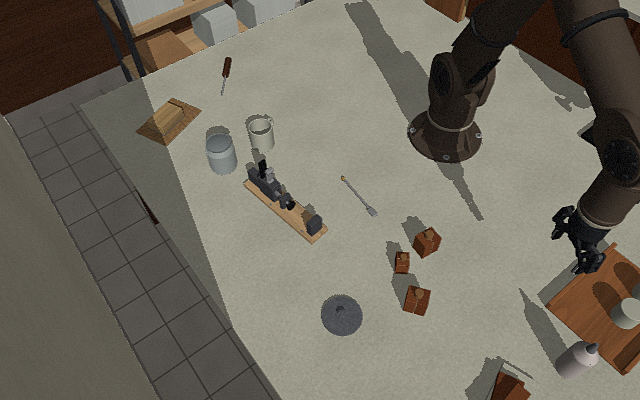

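Top view: three foot-like blocks at (168,210), (212,231), (210,271). The clamp runs from the stop at (310,183) to the handle at (417,170). The cup is at (470,217), jar (472,154), lid (215,146) and straw (318,258). Next I'll measure the three candidates and the clamp, then view a close crop.

```bash
python3 - <<'E'
from h import *
t=dict(np.load('top0.npz'));s=dict(np.load('scene0.npz'))
Wt,Ws=cloud(t),cloud(s)
for n,(x,y) in dict(A=(.523,.376),B=(.475,.271),C=(.373,.275)).items():
    for nm,W in(('top',Wt),('sc',Ws)):
        m=(np.hypot(W[...,0]-x,W[...,1]-y)<.045)&(W[...,2]>.012);P=W[m];z=P[:,2]
        h,e=np.histogram(z,np.arange(.01,.1,.004));print(n,nm,dict(zip((e[:-1]*1000).round().astype(int).tolist(),h.tolist())))
        zt=e[3+np.argmax(h[3:])]  # block-top level
        Q=P[(z>zt-.005)&(z<zt+.008)][:,:2].astype(np.float32)*1000
        print('   rect',[np.round(a,1) for a in cv2.minAreaRect(Q)],len(Q),'top z med',np.median(P[(z>zt-.005)&(z<zt+.008),2]))
# clamp: board points
m=(np.abs(Wt[...,0]-.61)<.09)&(np.abs(Wt[...,1]+.08)<.22)&(Wt[...,2]>.01)&(Wt[...,2]<.021)
P=Wt[m][:,:2].astype(np.float32)*1000;print('board',cv2.minAreaRect(P),len(P))
m=(np.abs(Wt[...,0]-.61)<.09)&(np.abs(Wt[...,1]+.08)<.22)&(Wt[...,2]>.008)
print('all',cv2.minAreaRect(Wt[m][:,:2].astype(np.float32)*1000))
a=cv2.resize(t['pixels'][185:295,140:240],None,fx=4,fy=4,interpolation=3)
b=cv2.resize(s['pixels'][220:320,380:450],None,fx=4.4,fy=4.4,interpolation=3)[:440]
im=np.hstack([a,b]);im=np.clip(im*1.8,0,255).astype(np.uint8);cv2.imwrite('pics/crop1.png',im[:,:,::-1]);print(im.shape)
E
```

```text
A top {10: 4, 14: 16, 18: 16, 22: 14, 26: 21, 30: 10, 34: 20, 38: 15, 42: 17, 46: 18, 50: 17, 54: 15, 58: 32, 62: 241, 66: 114, 70: 9, 74: 6, 78: 14, 82: 64, 86: 3, 90: 0, 94: 0}
   rect [array([522.9, 388.5]), array([48.1, 58.8]), np.float64(35.1)] 392 top z med 0.06504507045321939
A sc {10: 5, 14: 12, 18: 18, 22: 8, 26: 15, 30: 14, 34: 15, 38: 12, 42: 13, 46: 14, 50: 14, 54: 15, 58: 39, 62: 170, 66: 92, 70: 14, 74: 7, 78: 17, 82: 40, 86: 6, 90: 0, 94: 0}
   rect [array([523. , 390.3]), array([49.6, 57.1]), np.float64(34.9)] 305 top z med 0.06486916913018703
B top {10: 10, 14: 5, 18: 5, 22: 15, 26: 1, 30: 15, 34: 6, 38: 5, 42: 16, 46: 131, 50: 80, 54: 3, 58: 13, 62: 32, 66: 3, 70: 0, 74: 0, 78: 0, 82: 0, 86: 0, 90: 0, 94: 0}
   rect [array([472.3, 278.9]), array([43.7, 36. ]), np.float64(47.4)] 230 top z med 0.049355871503172
B sc {10: 2, 14: 13, 18: 15, 22: 15, 26: 11, 30: 4, 34: 10, 38: 12, 42: 27, 46: 77, 50: 60, 54: 11, 58: 12, 62: 18, 66: 2, 70: 0, 74: 0, 78: 0, 82: 0, 86: 0, 90: 0, 94: 0}
   rect [array([472.5, 281.9]), array([47.2, 36.4]), np.float64(46.5)] 165 top z med 0.04883921801439994
C top {10: 6, 14: 11, 18: 11, 22: 14, 26: 9, 30: 8, 34: 10, 38: 17, 42: 8, 46: 17, 50: 13, 54: 10, 58: 18, 62: 263, 66: 130, 70: 1, 74: 7, 78: 14, 82: 65, 86: 4, 90: 0, 94: 0}
   rect [array([375. , 277.9]), array([47.5, 57.4]), np.float64(83.2)] 412 top z med 0.06505774934680009
C sc {10: 14, 14: 17, 18: 14, 22: 21, 26: 21, 30: 15, 34: 17, 38: 18, 42: 21, 46: 24, 50: 14, 54: 20, 58: 43, 62: 127, 66: 80, 70: 12, 74: 6, 78: 20, 82: 29, 86: 6, 90: 0, 94: 0}
   rect [array([375.4, 280.2]), array([48.8, 60.7]), np.float64(81.6)] 254 top z med 0.06467428036044898
board ((613.0775146484375, -94.39669799804688), (70.53475189208984, 311.9926452636719), 7.3348565101623535) 2014
all ((613.3981323242188, -94.35267639160156), (71.13668060302734, 311.9838562011719), 7.357946872711182)
(440, 708, 3)
```

View pics/crop1.png

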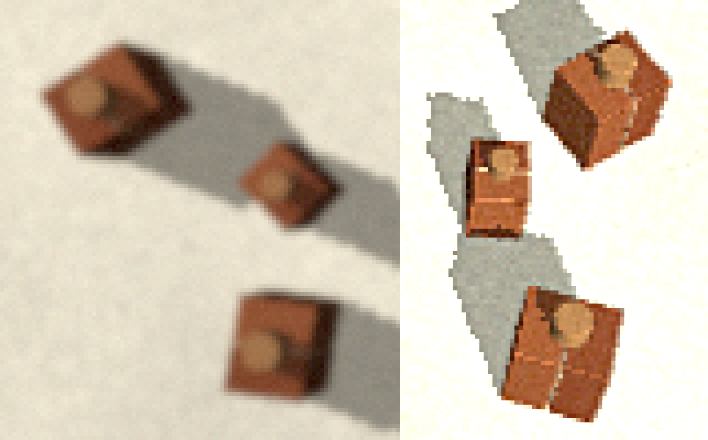

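The target is B, top pixel (212,231) and scene (402,263). Its top is 44 x 36 mm at z ≈ 0.049; A (168,210) and C (210,271) are larger, about 58 x 48 x 65 mm. In the crop B's seam runs at 135° world, so its x is at about 47°. I'll check the clamp geometry and IK, then grasp.

```bash
cat >> h.py <<'E'
YAW=97.35; CO=np.array([.6125,-.0904,0.])
cx=np.array([np.cos(np.radians(YAW)),np.sin(np.radians(YAW)),0]);cy=np.array([-cx[1],cx[0],0])
def cl(x,y,z): return CO+cx*x/1000+cy*y/1000+np.array([0,0,z/1000])
def tocl(W): d=W-CO; return np.stack([d@cx,d@cy,d[...,2]],-1)*1000
def down(yaw): return [180,0,yaw]
E
python3 - <<'E'
from h import *
t=dict(np.load('top0.npz'));s=dict(np.load('scene0.npz'))
for nm,c in(('top',t),('sc',s)):
    W=cloud(c);q=tocl(W)
    inb=(np.abs(q[...,1])<40)
    def st(n,m):
        p=q[m&inb]
        if len(p): print(nm,n,len(p),'min',p.min(0).round(1),'max',p.max(0).round(1),'med',np.median(p,0).round(1))
    st('stop',(q[...,0]>95)&(q[...,0]<160)&(q[...,2]>66)&(q[...,2]<76))
    st('plate',(q[...,0]>-25)&(q[...,0]<50)&(q[...,2]>62)&(q[...,2]<72))
    st('handle',(q[...,0]>-120)&(q[...,0]<-70)&(q[...,2]>148))
    d=(np.hypot(W[...,0]-.472,W[...,1]-.279)<.03)&(W[...,2]>.060);print('dowel',np.nanmean(W[d],0).round(4),d.sum())
    print('cam pos',np.linalg.inv(c['camera_from_world'])[:3,3])
for n,p,y in[('pick',[.472,.279,.01],47),('pick',[.472,.279,.01],-133),('place',cl(93,0,25),97.35),('place',cl(93,0,25),-82.65),('sq',cl(-77,0,113),7.35),('sq',cl(-77,0,113),-172.65)]:
    j=ctrl.inverse_kinematics(p,down(y));print(n,y,None if j is None else np.round(j,0))
E
```

```text
top stop 160 min [118.1 -22.3  66. ] max [140.   21.9  74.4] med [128.9   0.3  70.4]
top plate 83 min [ -3.1 -18.4  62.1] max [11.7 17.6 70.7] med [ 4.3  1.4 66.7]
top handle 48 min [-91.6 -10.9 148.3] max [-81.6  12.5 156.3] med [-85.3   1.  153.2]
dowel [0.472  0.2793 0.0635] 44
cam pos [0.46351945 0.02177491 0.98022184]
sc stop 97 min [119.6 -22.8  66.5] max [144.3  21.9  75. ] med [132.3  -1.3  70.8]
sc plate 55 min [ -1.9 -19.5  62.6] max [34.  17.6 71.7] med [ 8.1  0.1 66.4]
sc handle 25 min [-90.5 -12.7 148.7] max [-78.1   9.4 159.9] med [-82.8  -1.7 151.7]
dowel [0.472  0.2816 0.0628] 29
cam pos [1.04484435 0.67008508 1.23893465]
pick 47 [-52.  36.  22. 114. -23.  34. -57.]
pick -133 [-29.  34. -10. 112.  10.  34.  92.]
place 97.35 [-23.  38.  27. 106. -25.  41.  25.]
place -82.65 [ -44.   55.   65.  108.  -59.   60. -125.]
sq 7.35 [-20.  41.  49.  97. -35.  59. -41.]
sq -172.65 [ -5.  34.  24.  96. -17.  53. 122.]
```

```bash
sed -i 's/-.0904/-.0892/' h.py; python3 - <<'E'
from h import *
ctrl.movep([.4722,.2803,.13],down(47))
ctrl.move_straight([.4722,.2803,.007],rate=.12)
ctrl.gripper_close(30)
o=ctrl.get_obs();print(o['clock'],o['width'],o['tcp_pos'],o['force'])
ctrl.move_straight([.4722,.2803,.17],rate=.15)
p=cl(91,0,150);ctrl.movep(p,down(97.35))
o=ctrl.get_obs();print(o['clock'],o['width'],o['tcp_pos'],o['eef_rot'],o['force'])
c=shot('scene');im=c['pixels'][120:280,220:420];im=cv2.resize(im,None,fx=3.5,fy=3.5,interpolation=3)
cv2.imwrite('pics/air.png',np.clip(im*1.6,0,255).astype(np.uint8)[:,:,::-1])
c=shot('scene');q=tocl(cloud(c));print(proj(c,p))
E
```

```text
4.0583 0.4157227946844519 [0.4723947  0.28047783 0.00734006] [-0.98619905  1.02040905  5.78641385]
6.525 0.4175514838281422 [0.60058725 0.00244198 0.14957028] [-1.79957865e+02 -4.83876066e-02  9.73718333e+01] [ 0.56846965  0.50742708 -0.32023758]
[303.38661283 195.86151859]
```

View pics/air.png

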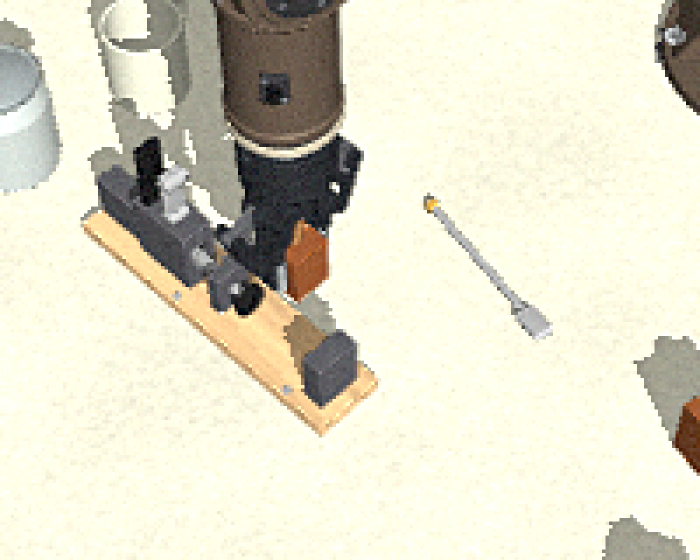

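Foot is held upright at crop (305,262), with its seamless end face towards the stop at (330,365). I'll measure its front face, then place it about 3 mm short.

```bash
python3 - <<'E'
from h import *
c=shot('scene');q=tocl(cloud(c));im=c['pixels'].astype(int)
red=(im[...,0]>1.7*im[...,2])&(im[...,0]>40)
m=red&(q[...,0]>60)&(q[...,0]<125)&(np.abs(q[...,1])<30)&(q[...,2]>110)
p=q[m];print(len(p));f=p[p[:,2]<190];f=f[(f[:,2]>150)&(f[:,2]<180)]
print('face x pct',np.percentile(f[:,0],[10,50,90]).round(1),'y',np.percentile(f[:,1],[2,50,98]).round(1),'z',np.percentile(p[:,2],[2,98]).round(1))
n=f[f[:,0]>np.percentile(f[:,0],40)];print(np.polyfit(n[:,1],n[:,0],1))
E
```

```text
205
face x pct [110.1 114.8 116.9] y [-20.3  -5.4  15.6] z [146.1 206.3]
[2.69928578e-04 1.15700084e+02]
```

```bash
python3 - <<'E'
from h import *
g=lambda:np.array(ctrl.get_obs()['tcp_pos'])
ctrl.move_straight(cl(91,0,50),rate=.15)
ctrl.move_straight(cl(91,0,24),rate=.06)
f0=ctrl.get_obs()['force']
hit=ctrl.move_straight(cl(99,0,24),rate=.015,contact_N=4)
p=g();print('stop hit',hit,tocl(p).round(1),(ctrl.get_obs()['force']-np.array(f0)).round(1))
q=p-cx*.0008
ctrl.move_straight(q,rate=.01)
hit=ctrl.move_straight(q-[0,0,.005],rate=.015,contact_N=4)
p=g();print('down hit',hit,tocl(p).round(1),ctrl.get_obs()['force'])
ctrl.open_gripper()
ctrl.move_straight([*p[:2],.17],rate=.15)
ctrl.movep(cl(-77,0,220),down(7.35))
o=ctrl.get_obs();print(o['clock'],o['width'],o['eef_rot'],o['force'])
for cam in('top','scene'):
    c=shot(cam,cam+'_placed');q=tocl(cloud(c));im=c['pixels'].astype(int)
    m=(im[...,0]>1.5*im[...,2])&(q[...,0]>60)&(q[...,0]<125)&(np.abs(q[...,1])<30)&(q[...,2]>58)&(q[...,2]<71)
    P=q[m];print(cam,len(P),cv2.minAreaRect(P[:,:2].astype(np.float32)))
t=cv2.imread('pics/scene_placed.png')[140:250,230:345];cv2.imwrite('pics/placed.png',cv2.convertScaleAbs(cv2.resize(t,None,fx=5,fy=5,interpolation=3),alpha=1.5))
E
```

```text
stop hit True [96.   0.3 23.7] [ 1.4  0.5 -0.4]
down hit True [95.2  0.2 22.3] [-0.14224896  0.39468927  6.23129093]
11.675 1.000376187230366 [-1.79948156e+02  7.48991889e-02  7.53356885e+00] [ 0.39387294 -0.32220228 -1.06567719]
top 218 ((94.78614807128906, 0.05246925354003906), (45.12809753417969, 37.690914154052734), 1.00337553024292)
scene 121 ((94.08280944824219, -0.4811077117919922), (45.01021194458008, 37.77113723754883), 0.860935389995575)
```

View pics/placed.png

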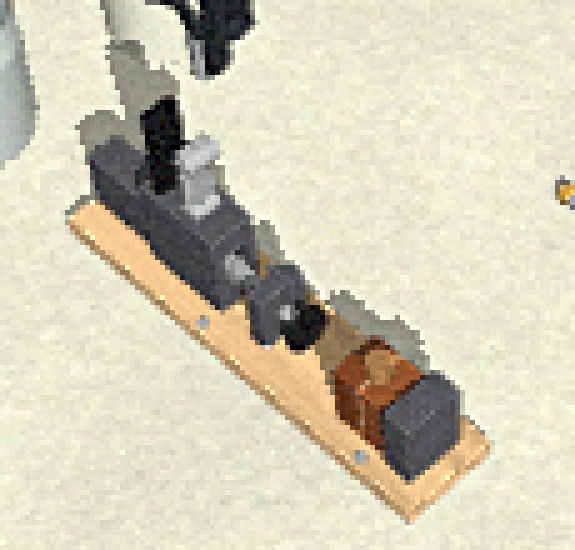

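Foot stands upright and square right at the stop (crop (385,395)), with the seam across the clamp axis and the pad still clear at (305,325). Now the trigger.

```bash
cat >> h.py <<'E'
def jaw(name=None):
    r=[]
    for cam in('top','scene'):
        c=shot(cam,name and cam+name);q=tocl(cloud(c))
        m=(q[...,0]>-25)&(q[...,0]<73)&(np.abs(q[...,1])<20)&(q[...,2]>63)&(q[...,2]<72)
        p=q[m]; im=c['pixels'].astype(int)[m]; p=p[im[:,0]<1.4*im[:,2]]
        r.append((len(p),np.percentile(p[:,0],[3,50,97]).round(1).tolist() if len(p) else None))
    return r
E
python3 - <<'E'
from h import *
print(jaw())
print('hit',ctrl.move_straight(cl(-77,0,113),rate=.08,contact_N=8))
o=ctrl.get_obs();print(tocl(np.array(o['tcp_pos'])).round(1),o['width']);f0=np.array(o['force'])
for i in range(2):
    ctrl.gripper_close(20)
    for _ in range(2):
        o=ctrl.get_obs();d=np.array(o['force'])-f0;print('closed',round(o['clock'],2),round(o['width'],3),'fx',round(d@cx,1),'fy',round(d@cy,1),'tcp',tocl(np.array(o['tcp_pos'])).round(1));ctrl.sleep(.15)
    if i==1: print(jaw('_sq'))
    ctrl.open_gripper();ctrl.sleep(.3);o=ctrl.get_obs();print('open',round(o['clock'],2),o['width'])
    print(jaw())
E
```

```text
[(73, [-3.0, 3.8, 10.1]), (49, [-0.7, 7.1, 13.5])]
hit False
[-77.2  -0.3 113.5] 1.0010491126606251
closed 13.97 0.345 fx -3.0 fy -0.9 tcp [-78.1  -0.7 114. ]
closed 14.12 0.347 fx -3.4 fy -0.3 tcp [-78.1  -0.7 114. ]
open 15.15 1.0039287067533205
[(77, [12.0, 18.6, 24.7]), (54, [13.5, 22.1, 29.5])]
closed 15.84 0.343 fx -4.2 fy -1.4 tcp [-78.1  -0.5 113.6]
closed 15.99 0.346 fx -4.5 fy -1.6 tcp [-78.1  -0.4 113.6]
[(75, [19.8, 26.8, 32.7]), (54, [21.5, 29.7, 36.5])]
open 17.12 0.9990364091176818
[(74, [19.7, 26.5, 32.5]), (49, [21.6, 30.0, 36.4])]
```

Strokes advance the jaw (slide now about 41 mm; contact at 60). One more free stroke, then measure.

```bash
python3 - <<'E'
from h import *
o=ctrl.get_obs();f0=np.array(o['force']);print(tocl(np.array(o['tcp_pos'])).round(1),f0.round(1))
ctrl.gripper_close(20)
o=ctrl.get_obs();d=np.array(o['force'])-f0;print('closed',round(o['clock'],2),round(o['width'],3),'fx',round(d@cx,1),'tcp',tocl(np.array(o['tcp_pos'])).round(1))
print(jaw())
ctrl.open_gripper();ctrl.sleep(.4);print(jaw('_3'),ctrl.get_obs()['clock'])
t=cv2.imread('pics/scene_3.png')[140:250,230:345];cv2.imwrite('pics/p3.png',cv2.convertScaleAbs(cv2.resize(t,None,fx=5,fy=5,interpolation=3),alpha=1.5))
E
```

```text
[-77.  -0. 113.] [ 1.1  0.6 -0.8]
closed 17.82 0.343 fx -3.3 tcp [-78.1  -0.5 113.6]
[(71, [28.6, 34.8, 40.4]), (50, [29.2, 38.3, 44.7])]
[(68, [28.8, 34.6, 40.2]), (51, [29.9, 36.8, 45.5])] 19.0
```

View pics/p3.png

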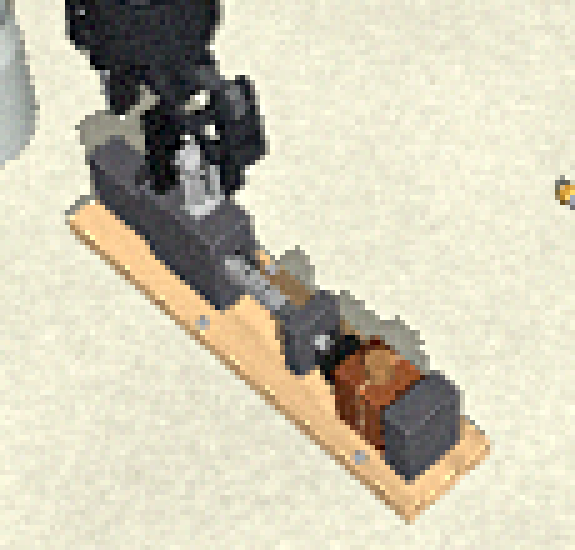

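Jaw at slide about 49 mm, the pad nearly at the foot (crop (345,350)). The next full stroke brings it to 57, or at most 65, which is a safe press.

```bash
python3 - <<'E'
from h import *
f0=np.array(ctrl.get_obs()['force'])
ctrl.gripper_close(20)
for _ in range(2):
    o=ctrl.get_obs();d=np.array(o['force'])-f0;print('closed',round(o['clock'],2),round(o['width'],3),'fx',round(d@cx,1),'tcp',tocl(np.array(o['tcp_pos'])).round(1));ctrl.sleep(.2)
print(jaw('_4'))
t=cv2.imread('pics/scene_4.png')[140:250,230:345];cv2.imwrite('pics/p4.png',cv2.convertScaleAbs(cv2.resize(t,None,fx=5,fy=5,interpolation=3),alpha=1.5))
E
```

```text
closed 19.59 0.344 fx -4.1 tcp [-78.1  -0.4 113.6]
closed 19.79 0.343 fx -6.3 tcp [-78.2  -0.4 113.6]
[(75, [36.1, 42.6, 48.8]), (49, [37.0, 44.2, 51.3])]
```

Slide is about 57 and the pad is still free, so one more stroke should grip. I'll do it with the hand centred slightly forward, so the handle finger shares the load and caps the trigger force. Then I ease the hand back while watching force and jaw.

```bash
python3 - <<'E'
from h import *
ctrl.open_gripper();ctrl.sleep(.4)
ctrl.move_straight(cl(-73.5,0,113),rate=.03);ctrl.sleep(.2)
f0=np.array(ctrl.get_obs()['force']);print(f0.round(1))
def rep(n):
    o=ctrl.get_obs();d=np.array(o['force'])-f0;print(n,round(o['clock'],2),round(o['width'],3),'fx',round(d@cx,1),'fy',round(d@cy,1),'tcp',tocl(np.array(o['tcp_pos'])).round(1));return d@cx
ctrl.gripper_close(20);rep('closed');ctrl.sleep(.3);rep('closed');print(jaw())
for x in(-74.5,-75.5,-76.5):
    ctrl.move_straight(cl(x,0,113),rate=.01);ctrl.sleep(.2);f=rep(x);print(jaw())
    if f>-1: break
E
```

```text
[-0.3  0.3  0.2]
closed 22.13 0.372 fx -9.8 fy -1.3 tcp [-77.1  -0.3 114. ]
closed 22.43 0.372 fx -10.1 fy -1.4 tcp [-77.1  -0.3 114. ]
[(69, [41.0, 46.9, 52.7]), (50, [41.4, 50.2, 56.5])]
-74.5 22.98 0.366 fx -6.5 fy -0.5 tcp [-77.2  -0.2 114. ]
[(69, [41.1, 47.1, 53.1]), (49, [41.7, 49.0, 56.9])]
-75.5 23.53 0.364 fx -3.7 fy 0.7 tcp [-77.3  -0.2 114. ]
[(71, [41.1, 47.3, 53.2]), (51, [41.6, 50.1, 57.8])]
-76.5 24.08 0.366 fx -1.9 fy 1.4 tcp [-77.5  -0.2 114.1]
[(72, [41.2, 47.4, 53.7]), (48, [43.1, 49.5, 56.1])]
```

Trigger stalled before home, so the pad is on the foot. Bias-corrected press is 3.3 mm from the top camera and 4.1 mm from the scene camera; the force law gives about 4.1. I'll raise the grip to 23 N to sit nearer mid-range, then check.

```bash
python3 - <<'E'
from h import *
ctrl.gripper_close(23);ctrl.sleep(.5)
o=ctrl.get_obs();d=np.array(o['force']);print(round(o['clock'],2),round(o['width'],3),'fx',round(d@cx,1),d.round(1),tocl(np.array(o['tcp_pos'])).round(1))
print(jaw('_f'))
for cam in('top','scene'):
    c=shot(cam);q=tocl(cloud(c));im=c['pixels'].astype(int)
    m=(im[...,0]>1.5*im[...,2])&(q[...,0]>60)&(q[...,0]<125)&(np.abs(q[...,1])<30)&(q[...,2]>58)&(q[...,2]<71)
    P=q[m];print(cam,len(P),cv2.minAreaRect(P[:,:2].astype(np.float32)))
f=lambda n,a:cv2.resize(cv2.imread(n)[a],(390,390),interpolation=3)
im=np.hstack([f('pics/scene_f.png',np.s_[140:250,230:340]),f('pics/top_f.png',np.s_[120:230,300:410])])
cv2.imwrite('pics/final.png',cv2.convertScaleAbs(im,alpha=1.6))
E
```

```text
24.9 0.353 fx -1.8 [-1.2 -2.   8.3] [-77.7  -0.2 114.1]
[(73, [41.4, 47.7, 53.9]), (50, [43.3, 51.1, 58.4])]
top 230 ((92.24943542480469, 0.8995246887207031), (50.451995849609375, 39.5244255065918), 0.7405762672424316)
scene 119 ((94.70903015136719, -1.284688949584961), (36.98601150512695, 43.61406326293945), 89.9233169555664)
```

View pics/final.png

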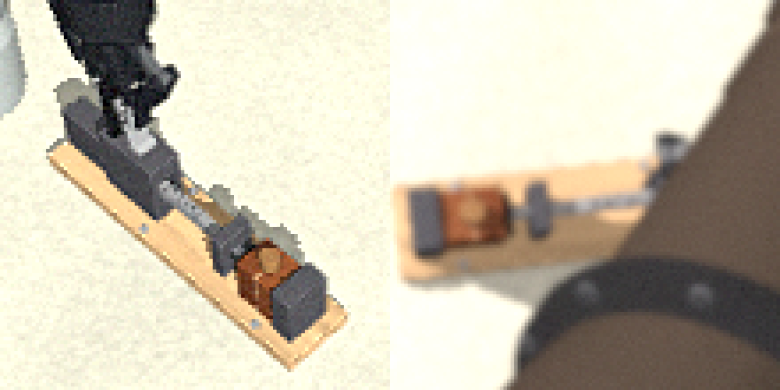

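The final view shows the foot upright between pad and stop, at left (270,280) and right (475,213), with the trigger held against the handle. The press is about 4–5 mm. Handing in.

```bash
python3 -c "
from h import *
o=ctrl.get_obs();print(o['clock'],o['width']);ctrl.finish_job()"
```

```text
25.1 0.35442907927356926
the job is handed in; nothing more can be done
```

I stood the 44 x 36 x 50 mm foot square against the clamp's stop, with its glue seam across the clamp axis, and let go of it. I then pumped the trigger five times and handed the job in at 25.1 s, still squeezing at 23 N.

- **Grip:** The trigger stalled just short of home, so the pad is loaded. The pad looks pushed in about 4–5 mm, from jaw position and the force law. The pixels are coarse, so that figure is good to about ±1.5 mm, and the two cameras disagree by 1–2 mm after bias correction.
- **Foot:** In the last pictures it is upright and square to within about 1°, touching the stop. The last top-camera outline of the foot came out too large (50 x 40 mm), probably because the pad or jaw was counted in. I went by the scene camera and the picture instead.
- **Other things:** I moved nothing else, and the hand met only the foot, the trigger and the handle. I did not re-measure the cup, jar, lid and straw at the end.

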